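Find the housing that holds the core and lock it in the dock

ROBOT

A 6-joint arm with a two-finger parallel gripper is mounted at the origin on a cart in front of the work surface, level with it; the furniture and walls round the work are solid. World frame = base frame: x ahead of the robot, y to its left, z up, the work surface at z = 0. Lengths are in m, angles in degrees, forces in N, time in s.
With the tool pointing down it reaches from about 0.35 to 0.875 m from the base axis. Payload 4.2 kg.
Tool frame: the origin (TCP) lies at the very end of the fingers, on their centre line; the grasp point (between the pads) lies 19 mm behind it; z points along the fingers, y is the direction in which the jaws open and shut (so a half turn about z gives the same grasp; the last joint's range is limited). The gripper opens to 85 mm and grips with 20 to 120 N. Pads are 22 mm wide; open, the fingers measure 114 mm over their backs; the gripper's body (76 mm by 85 mm) begins 54 mm behind the grasp point. The pads swing forward as they close: fully open they stand 13 mm farther back than shut.
Start: joints at [87.067, 22.042, 0.453, 0, -68.411, -14.817], TCP at [0.191, 0.595, 0.231] pointing down, gripper open.
Joint ranges: [-179.83, 179.83], [-69.29, 118.12], [-61.27, 80.66], [-181.25, 117.63], [-171.15, -9.14], [-177.46, 177.46]. Speed limits (degrees/s): [159.86, 159.86, 180, 180, 180, 180].

INTERFACE

Orientations are given as [roll, pitch, yaw] about the fixed x, y, z axes, in that order (R = Rz(yaw) Ry(pitch) Rx(roll)).
In Python, from bench import * gives the robot as it stands.
- The arm moves only by the tool move_arm, never from a script. Its arguments are lists of equal length, an entry for each row: "xyz": the shift along the world's x, y, z in mm, a list of three; "angular": the turn, a rotation vector about the world's x, y, z in degrees, a list of three. A call has 1 to 12 rows; each row is the pose to reach, as a shift and turn from the pose commanded when the call began; what a row does not reach only later rows make up. A row lasts 1/12 s, in which the tool goes at most 41.7 mm and 7.16 degrees, less where a joint would pass 70% of its speed; a pose out of reach is approached as far as the arm can. A call with a gripper value outside its range is refused whole. "hand" is the gripper command: -1 is fully open, 1 is shut, values between are in proportion, set as the call begins (left out, the last holds). The fingers move at their own pace and stop on an object; "newtons" is the grip in N (left out, the last holds). Time passes only in rows, so rows that repeat a pose let the fingers close. It gives the time, the measured TCP pose, the force and the opening at its end, in the units of the state.
- get_obs(): the state, without advancing time (a new reading comes with each control period).
- camera(name): name is "scene" or "top" or "wrist"; returns a dict with "pixels" (384x512x3 uint8, red, green, blue), "depth" (384x512 float32, m along the optical axis (not along the pixel's ray), 0 where there is no reading), "fx", "fy", "cx", "cy" (pixels), "camera_from_world" (4x4, takes a point from world to camera coordinates). Camera axes: x right, y down, z forward; pixel columns grow to the right and rows downward; lengths in m; the calibration is good to about 2 mm. A picture is of the moment at which its call begins.
- sign_off(): hands the job in, once; it reports no verdict.
The state is a dict: "time": time; "joint_pos": joint angles; "qvel": joint speeds; "joint_torque": joint torques, N m; "eef_pos": TCP position; "eef_rot": TCP orientation; "contact_force": force on the tool from outside, world axes, zero at the start; "ft_torque": the same for the moment, N m; "finger_gap": finger opening in m.
Only numpy, scipy, OpenCV 4.12 (cv2) and the standard library are available. Lean on these libraries where they do the work, as an engineer would, in place of code of your own. Each camera call takes 0.05 s, during which the arm holds its last target.

TASK

Only one of the three identical closed housings still has its steel core inside: find it by feeling which is clearly the heaviest. Slide that one lengthwise into the dock, under the bridge and fully home against the stop, and swing the lock lever all the way across behind it. Leave the other two standing upright on the bench, tip none of them over, and do not disturb the oil bottle, the tin or the screwdriver that lie near them.

Things in the scene. Friction and masses are not known exactly. Their poses are not given: they have to be found in the camera images.
- housing_a: closed aluminium housing, rounded box 110 (x) x 50 (y) x 55 (z) mm, lid with four screws, dark seam 42 mm up. Origin: centre of its underside, z up. Grip it across the 50 mm. Three look alike: two weigh about 0.17 kg, the one with the hidden steel core about 0.5 kg; which one differs from run to run
- housing_b: closed aluminium housing, rounded box 110 (x) x 50 (y) x 55 (z) mm, lid with four screws, dark seam 42 mm up. Origin: centre of its underside, z up. Grip it across the 50 mm. Three look alike: two weigh about 0.17 kg, the one with the hidden steel core about 0.5 kg; which one differs from run to run
- housing_c: closed aluminium housing, rounded box 110 (x) x 50 (y) x 55 (z) mm, lid with four screws, dark seam 42 mm up. Origin: centre of its underside, z up. Grip it across the 50 mm. Three look alike: two weigh about 0.17 kg, the one with the hidden steel core about 0.5 kg; which one differs from run to run
- dock: fixed metal dock. Origin at bench height under the centre of a fully seated housing; x is the direction in which the housing slides in, z up. Base plate x -112..72, y -59..67 mm. Rails: inner faces at y +-29 mm, 12 mm thick, top 24 mm above the bench, from x -45 mm to the stop
- dock_bridge (a point): centre of the underside of the bridge over the inner end of the channel, at x 48, y 0, z 70 mm in the dock's frame. The bridge spans x 28..72, y -40..40 mm, cantilevered from the stop, top 78 mm above the bench. So a housing is set down with its centre at x -35 mm or less, then slid in
- dock_stop (a point): centre of the stop's face, under the bridge at the end of the channel, at x 56, y 0, z 35 mm in the dock's frame; a housing that is home stands against it
- bed: flat steel bed on which the housing slides, fixed in the dock, same origin and axes; its top is 8 mm above the bench; spans x -110..56 mm, the width between the rails
- lock_lever (a joint): lever on an upright hinge, a bar 104 x 16 mm, 13 to 25 mm above the bench. 0: swung out, pointing 135 degrees counter-clockwise from the dock's +x; grows counter-clockwise from above to 2.356 rad (end stop): bar along the dock's -y, across the channel just behind a seated housing (bar's face at x -58 mm), which blocks it if not fully in. Stays where left; about 2 N to turn
- lever_pivot (a point): point on the lever's hinge axis, at x -66, y 55 mm in the dock's frame, 19 mm above the bench
- lever_grip (a point): middle of the lever's upright round black handle, 16 mm in diameter, from 33 to 79 mm above the bench; this point is 60 mm up, 65 mm along the bar from the pivot and 20 mm to its trailing side (x 65, y -20 mm with x along the bar). Pinch it from above
- oil_bottle: bystander: oil bottle with a pointed cap, 38 mm in diameter, 115 mm high; origin at the centre of its underside
- grease_tin: bystander: round tin, 68 mm in diameter, 44 mm high; origin at the centre of its underside
- screwdriver: bystander: screwdriver with a fat handle lying flat, 151 x 26 x 27 mm, long along its x; origin at the centre of its underside

How it is judged:
By the outcome, as a careful person would: the job done as asked, in the order asked, and still so for the second after the job is handed in, with the robot touching nothing.
It also fails if it takes over 67 s, if anything falls off the work surface, if the arm or the gripper's body presses on something with over 40 N, if the wrist force passes 120 N, or if a joint passes its speed limit or range.

## Working session

There is one attempt and no reset: what is moved stays moved. The work goes in short steps, Python scripts to look and compute and a tool call to move; the robot and the scene stay as the last step left them, time stands still between calls to the robot, and variables do not carry over. Pictures are saved under pics/ and viewed, and the job is handed in when it is done.

Besides the shell and the picture viewer there is one more tool, called after "Call:" by a JSON object that holds its "op" and its "data". move_arm: Moves the arm, as the interface text tells. Its arguments: {"type":"object","properties":{"xyz":{"type":"array","items":{"type":"array","items":{"type":"number"}}},"angular":{"type":"array","items":{"type":"array","items":{"type":"number"}}},"hand":{"type":"number"},"newtons":{"type":"number"}},"required":["xyz","angular"]}

```bash
ls; mkdir -p pics
cat > h.py <<'E'
from bench import *
import numpy as np, cv2
def snap(n,f):
    c=camera(n); cv2.imwrite('pics/'+f,cv2.cvtColor(c['pixels'],cv2.COLOR_RGB2BGR)); np.savez('pics/'+f[:-4]+'.npz',**c); return c
def cloud(c):
    h,w=c['depth'].shape; u,v=np.meshgrid(np.arange(w),np.arange(h)); d=c['depth'].astype(float)
    P=np.stack([(u-c['cx'])/c['fx']*d,(v-c['cy'])/c['fy']*d,d],-1)
    T=np.linalg.inv(c['camera_from_world']); return P@T[:3,:3].T+T[:3,3]
def ray(c,u,v,z):
    T=np.linalg.inv(c['camera_from_world']); r=T[:3,:3]@np.array([(u-c['cx'])/c['fx'],(v-c['cy'])/c['fy'],1]); o=T[:3,3]
    return o+r*(z-o[2])/r[2]
E
python3 - <<'E'
from h import *
o=get_obs(); print(o)
for n in ['top','scene']:
    c=snap(n,n+'1.png'); print(n,np.linalg.inv(c['camera_from_world'])[:3,3],c['fx'])
E
```

```text
pics
{'time': 0.0, 'joint_pos': array([ 8.70669118e+01,  2.20918094e+01,  3.80716975e-01, -2.99198879e-02,
       -6.84114884e+01, -1.48163419e+01]), 'qvel': array([-0.04683817, -0.04348268, -0.04234265, -0.12251788,  0.02661729,
        0.03468823]), 'joint_torque': array([ 8.22813399e-04, -3.92288840e+01,  1.88407338e+01,  4.18618083e+00,
       -4.55533256e-03,  7.04257474e-06]), 'eef_pos': array([0.19033559, 0.59470408, 0.23021454]), 'eef_rot': array([ 1.79874384e+02, -4.47406843e-03, -1.77604637e+01]), 'contact_force': array([-0.32942001, -0.45326422,  0.27804164]), 'ft_torque': array([-0.02202667,  0.03114284, -0.00640505]), 'finger_gap': 0.0853438806013809}
top [ 0.42952694 -0.0152985   1.32690343] 379.71713993736887
scene [-0.30541877 -0.65975452  0.85117207] 468.9534306032356
```

View pics/top1.png

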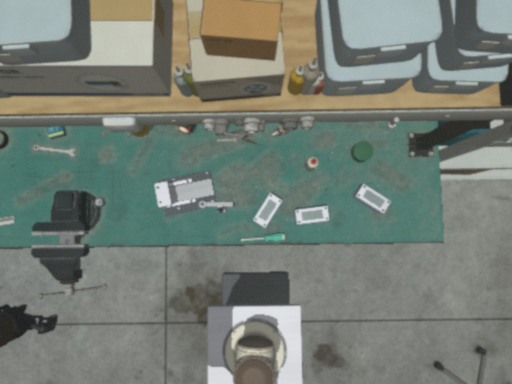

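View pics/scene1.png

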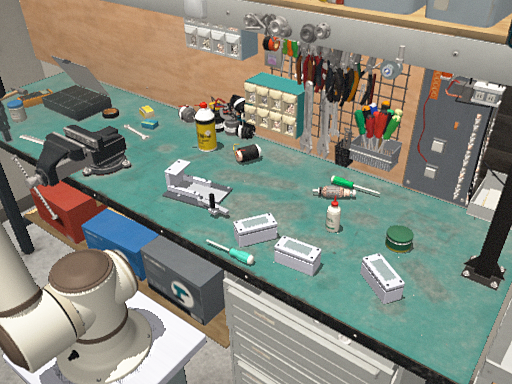

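The top view has x up and y left. The dock is around (185,192) with the lever at (215,205). The housings are at (267,210), (312,215) and (373,198), the bottle at (313,162), the tin at (362,151) and the screwdriver at (265,238).

Run:
```python
from h import *
c=dict(np.load('pics/top1.npz')); im=cv2.imread('pics/top1.png')
cv2.imwrite('pics/topcrop.png',cv2.resize(im[140:250,145:405],None,fx=3,fy=3,interpolation=cv2.INTER_CUBIC))
P=cloud(c)
print('bench z',np.median(P[220:235,150:230,2]))
Z=P[...,2]
win=np.zeros(Z.shape,bool); win[140:250,145:405]=1
m=((Z>0.045)&(Z<0.065)&win).astype(np.uint8)
n,l,s,ce=cv2.connectedComponentsWithStats(m)
for i in range(1,n):
    if s[i,4]<30: continue
    q=P[l==i]; r=cv2.minAreaRect((q[:,:2]*1000).astype(np.float32)); print(s[i],ce[i].round(1),r,q[:,2].mean(), q[:,:2].mean(0)*1000)
m=((Z>0.015)&win)
np.set_printoptions(linewidth=250)
print((Z[165:220,150:240:1]*1000).round().astype(int)[::2,::2])
```

```text
bench z 0.0008566247453509757
[355 141  18  19 129] [363.7 149.6] ((673.2460327148438, -381.7833557128906), (59.35930252075195, 62.14863967895508), 88.95235443115234) 0.04700027457693293 [ 674.35899303 -382.3587751 ]
[356 184  35  29 501] [373.1 198.1] ((508.359130859375, -406.0693054199219), (111.26312255859375, 50.89398956298828), 56.1439323425293) 0.05561258844532738 [ 507.66310406 -405.16098515]
[253 193  30  35 487] [267.5 209.8] ((474.1380310058594, -51.57646179199219), (49.9731330871582, 109.78234100341797), 56.769527435302734) 0.05600120101676038 [473.75762163 -51.21905552]
[295 206  35  18 492] [311.9 214.6] ((455.9371643066406, -200.0538787841797), (49.70867156982422, 110.4052734375), 6.282253265380859) 0.05586647181547039 [ 455.66235511 -199.00794561]
[[   2   -1   -1 ...   -6    3    0]
 [   3    2   -3 ...    0    2    1]
 [   2    2    0 ...    4   -1    1]
 ...
 [   0   -2    1 ...    2   -1    2]
 [   0   -3    4 ...    4 1327    7]
 [   3   -2    2 ...    3    6   -1]]
```

View pics/topcrop.png

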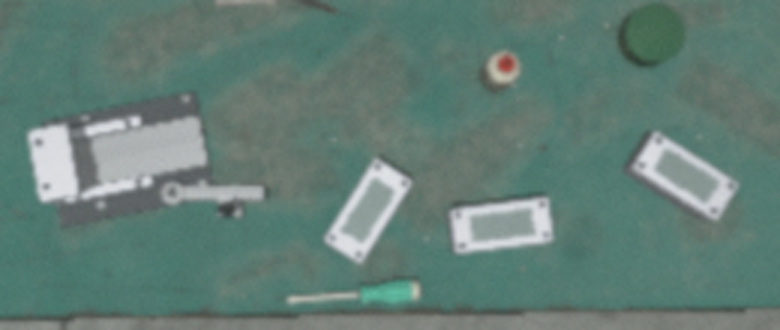

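Run:
```python
from h import *
np.set_printoptions(linewidth=250,suppress=True,precision=4)
c=snap('wrist','w1.png'); print(c['camera_from_world'],c['fx'])
c=dict(np.load('pics/top1.npz')); im=cv2.imread('pics/top1.png')
P=cloud(c); Z=P[...,2]
win=np.zeros(Z.shape,bool); win[160:230,145:240]=1
def rect(m,name):
    n,l,s,ce=cv2.connectedComponentsWithStats(m.astype(np.uint8))
    for i in range(1,n):
        if s[i,4]<15: continue
        q=P[l==i]; print(name,s[i],cv2.minAreaRect((q[:,:2]*1000).astype(np.float32)),(q.mean(0)*1000).round(1))
rect((Z>0.068)&(Z<0.09)&win,'bridge')
rect((Z>0.0175)&(Z<0.032)&win,'rails/lever')
hsv=cv2.cvtColor(im,cv2.COLOR_BGR2HSV)
dark=(hsv[...,1]<60)&win
rect(dark,'plate')
win[:]=0; win[225:250,230:300]=1
rect((Z>0.008)&(Z<0.05)&win,'sd')
win[:]=0; win[140:180,290:380]=1
rect((Z>0.03)&(Z<0.15)&win,'bot/tin')
```

```text
[[-0.3047 -0.9524  0.0021  0.6243]
 [-0.9062  0.2906  0.3071 -0.0402]
 [-0.2931  0.0917 -0.9517  0.3813]
 [ 0.      0.      0.      1.    ]] 267.46400261170396
bridge [155 181  17  26 328] ((531.263916015625, 295.0956726074219), (79.86831665039062, 45.20942687988281), 11.209819793701172) [530.8 294.6  77.6]
bridge [218 207   5   5  21] ((477.5465393066406, 105.51475524902344), (13.29128360748291, 13.476654052734375), 1.1782755851745605) [477.5 105.5  79.6]
rails/lever [168 178  25   9  88] ((575.1904907226562, 248.8038330078125), (12.263063430786133, 83.66950988769531), 11.317121505737305) [575.  248.6  24.5]
rails/lever [164 198  32  10 100] ((503.919921875, 249.61660766601562), (11.987578392028809, 110.73422241210938), 10.760493278503418) [504.9 241.8  24.2]
rails/lever [199 200  34  12 183] ((491.2892150878906, 126.41899108886719), (113.80577087402344, 32.920692443847656), 85.3313217163086) [495.8 124.1  25.5]
plate [178 160  26   9 160] ((640.885986328125, 216.61988830566406), (88.70986938476562, 29.520618438720703), 89.54390716552734) [644.3 217.5   0.5]
plate [ 153  161   87   58 3239] ((503.9479064941406, 169.6089630126953), (230.15988159179688, 325.48956298828125), 13.341215133666992) [542.  181.   21.3]
plate [230 224  10   6  44] ((418.95721435546875, 62.88186264038086), (31.536598205566406, 17.42521858215332), 89.21749877929688) [417.3  60.7   0.5]
sd [241 233  44   8 176] ((383.56549072265625, -33.44789123535156), (147.40585327148438, 24.05545997619629), 89.4454574584961) [381.5 -58.2  22. ]
bot/tin [353 141  21  20 330] ((671.93505859375, -381.2105407714844), (65.72039031982422, 65.63553619384766), 42.021568298339844) [ 671.4 -380.1   44.1]
bot/tin [306 157  13  13 125] ((629.7959594726562, -202.9979248046875), (35.975990295410156, 34.637718200683594), 61.3643913269043) [ 627.1 -200.7   73.3]
```

View pics/w1.png

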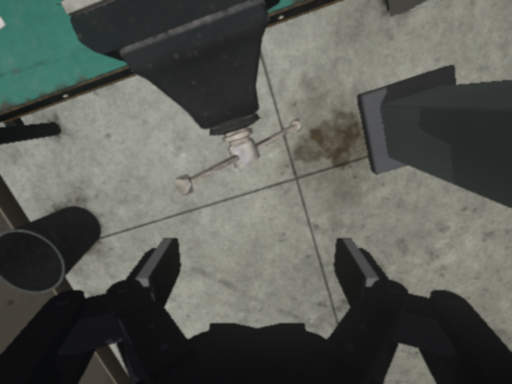

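The wrist view shows the vice right beside the gripper, at the top of the picture, so I check its height before crossing.

Run:
```python
from h import *
c=dict(np.load('pics/top1.npz')); P=cloud(c)
q=P[185:290,25:110].reshape(-1,3); q=q[(q[:,2]>0.05)&(q[:,2]<1)]
print(q.min(0),q.max(0),np.percentile(q,95,axis=0))
q=P[180:250,120:420].reshape(-1,3); q=q[q[:,2]<1]; print(q.max(0))
```

```text
[0.2212166  0.51668579 0.05007795] [0.54612913 0.6837665  0.1567066 ] [0.52718308 0.65889257 0.1523568 ]
[0.58788635 0.75507166 0.08464197]
```

Call:
{"op": "move_arm", "data": {"xyz": [[16,-36,10],[32,-72,10],[48,-108,10],[63,-144,10],[79,-180,10],[95,-216,10],[111,-252,10],[126,-288,10],[142,-324,10],[158,-360,10],[174,-396,10],[190,-432,10]], "angular": [[0,0,-1],[0,0,-2],[0,0,-3],[0,0,-4],[0,0,-5],[0,0,-6],[0,0,-8],[0,0,-9],[0,0,-11],[0,0,-12],[0,0,-14],[0,0,-15.4]]}}

```text
time: 1.15
eef_pos: [0.3806, 0.1613, 0.2414]
eef_rot: [-180.0, -0.0, -33.2]
contact_force: [0.8, 0.4, -0.4]
finger_gap: 0.0855
```

Run:
```python
from h import *
c=snap('wrist','w2.png')
```

```text
(no output)
```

View pics/w2.png

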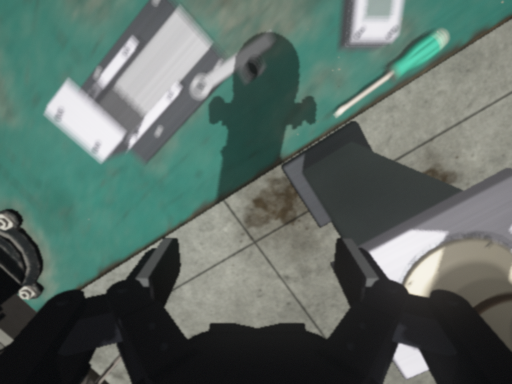

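The wrist view shows the dock whole: bridge at (88,120), bed at (155,65) and lever hub at (200,85). I refine the dock pose from it.

Run:
```python
from h import *
c=dict(np.load('pics/w2.npz')); P=cloud(c); Z=P[...,2]
win=np.zeros(Z.shape,bool); win[0:170,40:280]=1
def rect(m,name):
    n,l,s,ce=cv2.connectedComponentsWithStats(m.astype(np.uint8))
    for i in range(1,n):
        if s[i,4]<60: continue
        q=P[l==i]; print(name,s[i],cv2.minAreaRect((q[:,:2]*1000).astype(np.float32)),(q.mean(0)*1000).round(1))
rect((Z>0.072)&(Z<0.09)&win,'bridge')
rect((Z>0.0185)&(Z<0.032)&win,'rails')
rect((Z>0.0045)&(Z<0.012)&win,'bed')
```

```text
bridge [242  63  15  16 191] ((477.47357177734375, 108.31498718261719), (14.815994262695312, 14.5379056930542), 57.032840728759766) [477.6 108.4  79.7]
bridge [  43   86   82   79 2943] ((531.67041015625, 296.7119445800781), (80.74977111816406, 44.49953842163086), 10.579648971557617) [532.2 295.4  77.8]
rails [ 188   36   84   65 1541] ((490.4069519042969, 127.76153564453125), (116.38871765136719, 37.15702438354492), 86.21263885498047) [495.9 125.   25.9]
rails [ 83  43  54  65 925] ((574.378662109375, 257.33642578125), (12.881341934204102, 96.18566131591797), 10.575148582458496) [574.  254.5  24.5]
rails [121  88  59  69 847] ((504.9466552734375, 253.70127868652344), (13.976448059082031, 114.75321197509766), 10.54550838470459) [504.6 247.7  24.8]
bed [   76     0   148   167 10579] ((540.5913696289062, 227.4502716064453), (125.92021179199219, 183.5703887939453), 10.756263732910156) [545.2 215.1   8.2]
```

Call:
{"op": "move_arm", "data": {"xyz": [[19,-43,-20],[38,-86,-40],[57,-129,-60],[75,-172,-80],[94,-215,-120],[94,-215,-160],[94,-215,-190],[94,-215,-210],[94,-215,-213]], "angular": [[0,0,0],[0,0,0],[0,0,0],[0,0,0],[0,0,0],[0,0,0],[0,0,0],[0,0,0],[0,0,0]]}}

```text
time: 1.95
eef_pos: [0.4705, -0.0538, 0.0228]
eef_rot: [179.5, 0.5, -33.4]
contact_force: [-0.2, -0.5, -0.2]
finger_gap: 0.0854
```

Call:
{"op": "move_arm", "data": {"xyz": [[0,0,0],[0,0,0],[0,0,0],[0,0,0],[0,0,0],[0,0,0]], "angular": [[0,0,0],[0,0,0],[0,0,0],[0,0,0],[0,0,0],[0,0,0]], "hand": 1, "newtons": 50}}

```text
time: 2.45
eef_pos: [0.4763, -0.0507, 0.0309]
eef_rot: [-179.8, -0.2, -33.1]
contact_force: [-1.5, 2.9, 7.7]
finger_gap: 0.0489
```

Call:
{"op": "move_arm", "data": {"xyz": [[0,0,6],[0,0,14],[0,0,22],[0,0,22],[0,0,22],[0,0,22],[0,0,22],[0,0,22]], "angular": [[0,0,0],[0,0,0],[0,0,0],[0,0,0],[0,0,0],[0,0,0],[0,0,0],[0,0,0]]}}

```text
time: 3.12
eef_pos: [0.4742, -0.0519, 0.0499]
eef_rot: [180.0, 0.0, -33.2]
contact_force: [-0.2, -0.6, -1.4]
finger_gap: 0.0485
```

Run:
```python
from h import *
o=get_obs(); print(o['contact_force'],o['eef_pos'],o['joint_pos'])
snap('scene','s2.png')
```

```text
[-0.16937913 -0.6296979  -1.42149308] [ 0.47417148 -0.05186271  0.04990862] [ 1.33292457e+01  2.08705350e+01 -3.30314430e+01 -5.17009606e-03
 -3.61573615e+01  4.35151665e+01]
```

View pics/s2.png

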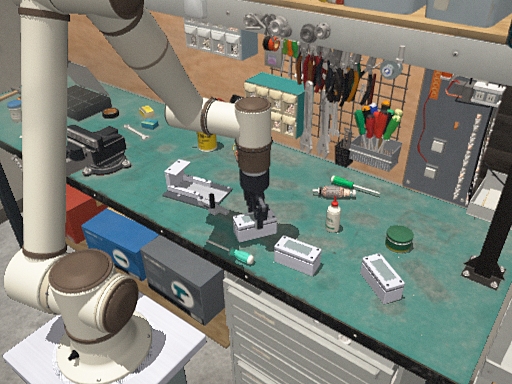

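The picture shows housing 1 gripped at (255,222). It reads 1.4 N, so it is a light one. I set it back down.

Call:
{"op": "move_arm", "data": {"xyz": [[0,0,-8],[0,0,-14],[0,0,-18],[0,0,-20],[0,0,-20]], "angular": [[0,0,0],[0,0,0],[0,0,0],[0,0,0],[0,0,0]]}}

```text
time: 3.58
eef_pos: [0.4738, -0.0519, 0.0309]
eef_rot: [179.9, 0.1, -33.1]
contact_force: [-5.3, 1.6, 11.6]
finger_gap: 0.0489
```

Call:
{"op": "move_arm", "data": {"xyz": [[0,0,0],[0,0,0],[0,0,0],[0,0,30],[0,0,65],[-3,-25,80],[-6,-50,80],[-9,-75,80],[-13,-100,80],[-16,-125,80],[-19,-148,80],[-19,-148,80]], "angular": [[0,0,0],[0,0,0],[0,0,0],[0,0,0],[0,0,-6],[0,0,-13],[0,0,-20],[0,0,-27],[0,0,-34],[0,0,-41],[0,0,-48],[0,0,-50.5]], "hand": -1}}

```text
time: 4.58
eef_pos: [0.4549, -0.2025, 0.1099]
eef_rot: [180.0, -0.0, -84.1]
contact_force: [-0.0, 0.9, 0.2]
finger_gap: 0.0855
```

Call:
{"op": "move_arm", "data": {"xyz": [[0,0,-25],[0,0,-55],[0,0,-76],[0,0,-80],[0,0,-80]], "angular": [[0,0,0],[0,0,0],[0,0,0],[0,0,0],[0,0,0]]}}

```text
time: 5.0
eef_pos: [0.4545, -0.1998, 0.0289]
eef_rot: [179.8, 0.0, -83.6]
contact_force: [-0.2, 0.5, 1.4]
finger_gap: 0.0853
```

Call:
{"op": "move_arm", "data": {"xyz": [[0,0,0],[0,0,0],[0,0,0],[0,0,0],[0,0,0],[0,0,2]], "angular": [[0,0,0],[0,0,0],[0,0,0],[0,0,0],[0,0,0],[0,0,0]], "hand": 1}}

```text
time: 5.5
eef_pos: [0.4558, -0.1997, 0.033]
eef_rot: [-179.9, -0.0, -83.7]
contact_force: [0.0, -0.1, -1.9]
finger_gap: 0.0489
```

Call:
{"op": "move_arm", "data": {"xyz": [[0,0,6],[0,0,14],[0,0,20],[0,0,20],[0,0,20],[0,0,20],[0,0,20],[0,0,20]], "angular": [[0,0,0],[0,0,0],[0,0,0],[0,0,0],[0,0,0],[0,0,0],[0,0,0],[0,0,0]]}}

```text
time: 6.17
eef_pos: [0.4552, -0.1997, 0.052]
eef_rot: [180.0, 0.0, -83.7]
contact_force: [-0.5, 0.4, -1.7]
finger_gap: 0.0487
```

Housing 2 weighs 1.7 N, also light. I set it down and go to the third.

Call:
{"op": "move_arm", "data": {"xyz": [[0,0,-8],[0,0,-14],[0,0,-19],[0,0,-21],[0,0,-21]], "angular": [[0,0,0],[0,0,0],[0,0,0],[0,0,0],[0,0,0]]}}

```text
time: 6.58
eef_pos: [0.4548, -0.1997, 0.0318]
eef_rot: [179.9, 0.0, -83.6]
contact_force: [-3.6, 1.1, 9.5]
finger_gap: 0.0488
```

Call:
{"op": "move_arm", "data": {"xyz": [[0,0,0],[0,0,0],[0,0,0],[0,0,30],[0,0,65],[8,-30,80],[16,-60,80],[24,-95,80],[32,-130,80],[40,-160,80],[48,-190,80],[53,-206,80]], "angular": [[0,0,0],[0,0,0],[0,0,0],[0,0,0],[0,0,-6],[0,0,-12],[0,0,-18],[0,0,-24],[0,0,-30],[0,0,-36],[0,0,-40],[0,0,-40]], "hand": -1}}

```text
time: 7.58
eef_pos: [0.5088, -0.409, 0.1104]
eef_rot: [-180.0, -0.0, -123.9]
contact_force: [0.5, 0.3, 0.4]
finger_gap: 0.0854
```

Run:
```python
from h import *
print(get_obs()['joint_pos'])
c=snap('wrist','w3.png'); P=cloud(c); Z=P[...,2]
n,l,s,ce=cv2.connectedComponentsWithStats(((Z>0.05)&(Z<0.06)).astype(np.uint8))
for i in range(1,n):
    if s[i,4]>500: print(s[i],cv2.minAreaRect((P[l==i][:,:2]*1000).astype(np.float32)))
snap('scene','s3.png')
```

```text
[-2.46055848e+01  3.03913853e+01 -4.26247650e+00  4.44651238e-02
 -5.53305064e+01 -9.32379935e+00]
[ 226  139   67  129 7943] ((508.8042907714844, -405.8030090332031), (109.82038879394531, 50.098228454589844), 56.38735580444336)
[396 343  40  41 640] ((470.85711669921875, -182.15809631347656), (17.704801559448242, 69.32997131347656), 2.0331954956054688)
```

View pics/s3.png

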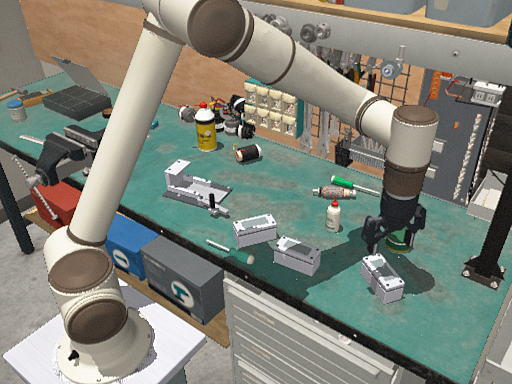

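View pics/w3.png

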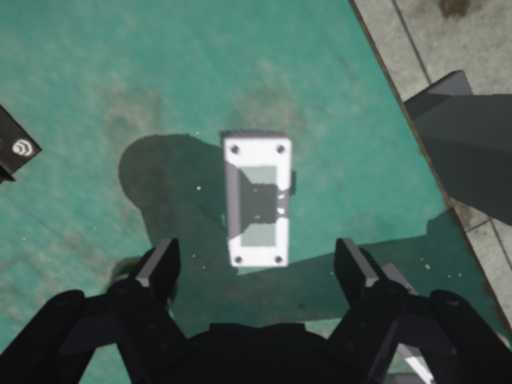

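Housings 1 and 2 stand upright at (255,230) and (298,255). Housing 3 is under the gripper at (258,200) in the wrist view, centred. I grip it 10 mm towards its trailing end.

Call:
{"op": "move_arm", "data": {"xyz": [[-3,-4,-25],[-6,-8,-55],[-6,-8,-76],[-6,-8,-81],[-6,-8,-81]], "angular": [[0,0,0],[0,0,0],[0,0,0],[0,0,0],[0,0,0]]}}

```text
time: 8.1
eef_pos: [0.5012, -0.4125, 0.0282]
eef_rot: [179.7, -0.0, -123.6]
contact_force: [0.2, -0.2, 0.9]
finger_gap: 0.0851
```

Call:
{"op": "move_arm", "data": {"xyz": [[0,0,0],[0,0,0],[0,0,0],[0,0,0],[0,0,0],[0,0,0]], "angular": [[0,0,0],[0,0,0],[0,0,0],[0,0,0],[0,0,0],[0,0,0]], "hand": 1, "newtons": 70}}

```text
time: 8.6
eef_pos: [0.5037, -0.4141, 0.0326]
eef_rot: [-179.8, 0.0, -123.6]
contact_force: [0.9, 0.7, 7.2]
finger_gap: 0.0482
```

Call:
{"op": "move_arm", "data": {"xyz": [[0,0,6],[0,0,14],[0,0,20],[0,0,20],[0,0,20],[0,0,20],[0,0,20],[0,0,20]], "angular": [[0,0,0],[0,0,0],[0,0,0],[0,0,0],[0,0,0],[0,0,0],[0,0,0],[0,0,0]]}}

```text
time: 9.27
eef_pos: [0.5021, -0.4136, 0.0497]
eef_rot: [179.9, -0.0, -123.7]
contact_force: [0.1, -0.3, -5.3]
finger_gap: 0.0485
```

Housing 3 reads 5.3 N, so this is the one with the core. I carry it to the dock.

Call:
{"op": "move_arm", "data": {"xyz": [[0,0,35],[0,10,70],[2,40,90],[4,75,100],[7,112,100],[10,150,100],[13,188,100],[16,226,100],[19,264,100],[22,302,100],[25,340,100],[28,378,100]], "angular": [[0,0,0],[0,0,2],[0,0,6],[0,0,10],[0,0,14],[0,0,18],[0,0,22],[0,0,26],[0,0,30],[0,0,34],[0,0,38],[0,0,42]]}}

```text
time: 10.27
eef_pos: [0.5301, -0.034, 0.1504]
eef_rot: [-180.0, 0.0, -81.5]
contact_force: [1.6, -0.6, -5.1]
finger_gap: 0.0483
```

Call:
{"op": "move_arm", "data": {"xyz": [[3,38,0],[6,76,0],[9,114,0],[12,152,0],[16,190,-20],[18,215,-45],[20,229,-65],[20,229,-65],[20,229,-65],[20,229,-65],[20,229,-65]], "angular": [[0,0,1],[0,0,2],[0,0,2.5],[0,0,2.5],[0,0,2.5],[0,0,2.5],[0,0,2.5],[0,0,2.5],[0,0,2.5],[0,0,2.5],[0,0,2.5]]}}

```text
time: 11.18
eef_pos: [0.5513, 0.1927, 0.0866]
eef_rot: [-179.9, 0.0, -79.2]
contact_force: [-0.2, -0.7, -5.1]
finger_gap: 0.0485
```

Run:
```python
from h import *
print(get_obs()['joint_pos'])
c=snap('wrist','w4.png'); P=cloud(c); Z=P[...,2]
c2=snap('scene','s4.png')
im=cv2.imread('pics/s4.png'); cv2.imwrite('pics/s4c.png',cv2.resize(im[130:260,130:310],None,fx=4,fy=4,interpolation=cv2.INTER_CUBIC))
im=cv2.imread('pics/w4.png')
```

```text
[ 3.51612682e+01  2.61159757e+01 -1.61227197e+01  2.94964764e-02
 -4.76338435e+01 -2.43777809e+01]
```

View pics/s4c.png

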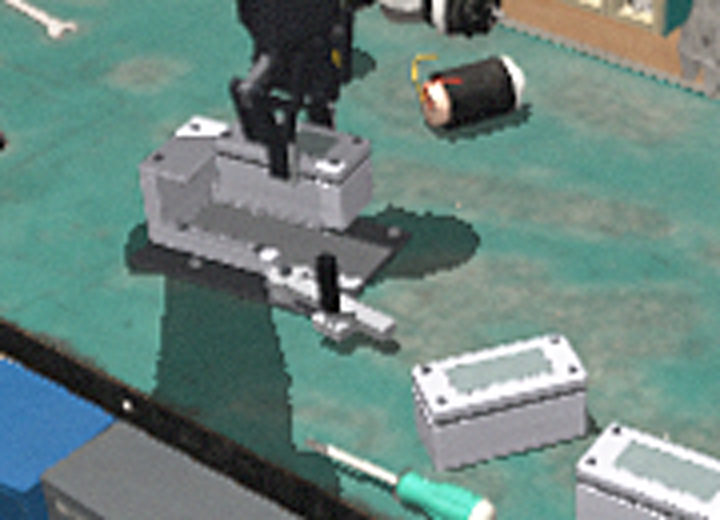

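View pics/w4.png

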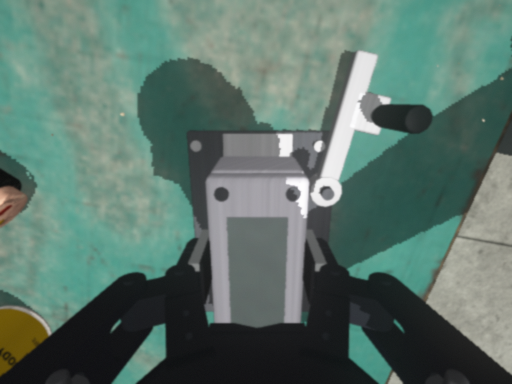

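The housing hangs level over the open end of the channel, in line with the bed (wrist view: housing at (258,240), bed at (255,145)). I check its lateral offset with the same camera.

Run:
```python
from h import *
c=dict(np.load('pics/w4.npz')); P=cloud(c); Z=P[...,2]
a=np.radians(100.8); O=np.array([.5407,.2472])
R=np.array([[np.cos(a),np.sin(a)],[-np.sin(a),np.cos(a)]])
D=(P[...,:2]-O)@R.T*1000
m=(Z>0.1)&(Z<0.125); m[:150]=0; m[325:]=0; m[:,:205]=0; m[:,310:]=0
q=D[m]; print('top z',np.median(Z[m]),np.percentile(q,[1,50,99],axis=0))
for b0 in range(-125,-60,10):
    s=q[(q[:,0]>b0)&(q[:,0]<b0+10)]
    if len(s)>20: print(b0,s[:,1].min(),s[:,1].max())
im=cv2.imread('pics/w4.png'); hsv=cv2.cvtColor(im,cv2.COLOR_BGR2HSV)
# plate rear part at bench height: nongreen
m=(hsv[...,1]<60)&(Z<0.015); m[:128]=0;m[160:]=0;m[:,:180]=0;m[:,335:]=0
q=D[m]; print('plate y',np.percentile(q,[0.5,99.5],axis=0))
for r in (140,148): print(r,[(u,im[r,u].tolist(),D[r,u].round(1).tolist(), round(Z[r,u]*1e3,1)) for u in list(range(216,230,2))+list(range(290,300,2))])
```

```text
top z 0.1102036612220456 [[-100.54175232  -24.7453179 ]
 [ -64.71638248   -0.20300742]
 [ -16.46628486   23.96666702]]
-105 -25.374164793253055 24.356667645723164
-95 -25.402197808773913 24.61990367427177
-85 -25.470378520941697 24.530768856585976
-75 -28.25512942789089 27.713880884249974
-65 -24.891608720000377 24.000508618090603
plate y [[-113.15904411  -57.67201388]
 [ -87.95034926   57.25886078]]
140 [(216, [61, 60, 57], [-104.0, -34.3], np.float64(7.4)), (218, [61, 60, 58], [-104.0, -32.6], np.float64(7.4)), (220, [59, 58, 56], [-104.0, -31.0], np.float64(7.2)), (222, [76, 75, 73], [-103.9, -29.4], np.float64(6.9)), (224, [119, 119, 119], [-104.0, -27.7], np.float64(7.6)), (226, [128, 128, 127], [-104.3, -25.8], np.float64(9.3)), (228, [134, 132, 133], [-104.3, -24.2], np.float64(9.3)), (290, [243, 243, 243], [-104.1, 26.8], np.float64(8.0)), (292, [193, 192, 192], [-104.0, 28.7], np.float64(6.7)), (294, [122, 119, 117], [-104.1, 30.2], np.float64(7.7)), (296, [123, 119, 117], [-104.1, 31.9], np.float64(7.4)), (298, [121, 117, 114], [-104.1, 33.5], np.float64(7.8))]
148 [(216, [62, 61, 58], [-97.4, -34.6], np.float64(7.3)), (218, [62, 60, 58], [-97.4, -32.9], np.float64(7.8)), (220, [60, 57, 56], [-97.2, -31.4], np.float64(6.2)), (222, [68, 67, 66], [-97.3, -29.7], np.float64(6.9)), (224, [117, 117, 117], [-97.7, -27.7], np.float64(9.3)), (226, [127, 126, 126], [-97.7, -26.0], np.float64(9.3)), (228, [133, 132, 132], [-97.6, -24.4], np.float64(9.0)), (290, [242, 242, 242], [-97.8, 26.9], np.float64(9.7)), (292, [191, 189, 188], [-97.4, 28.8], np.float64(7.5)), (294, [123, 119, 117], [-97.6, 30.3], np.float64(8.7)), (296, [118, 115, 112], [-97.4, 32.2], np.float64(7.2)), (298, [90, 88, 86], [-97.3, 34.0], np.float64(6.4))]
```

The housing is centred within 0.5 mm between the bed edges. I lower it.

Call:
{"op": "move_arm", "data": {"xyz": [[0,0,-15],[0,0,-30],[0,0,-38],[0,0,-42],[0,0,-45],[0,0,-45],[0,0,-45]], "angular": [[0,0,0],[0,0,0],[0,0,0],[0,0,0],[0,0,0],[0,0,0],[0,0,0]]}}

```text
time: 11.87
eef_pos: [0.5512, 0.1935, 0.0411]
eef_rot: [-179.9, 0.0, -79.1]
contact_force: [0.9, 0.6, -5.5]
finger_gap: 0.0486
```

Call:
{"op": "move_arm", "data": {"xyz": [[0,0,-1],[0,0,-2],[0,0,-3],[0,0,-3]], "angular": [[0,0,0],[0,0,0],[0,0,0],[0,0,0]]}}

```text
time: 12.2
eef_pos: [0.5513, 0.1936, 0.0406]
eef_rot: [-179.9, 0.0, -79.1]
contact_force: [-5.6, -1.4, 11.5]
finger_gap: 0.048
```

Call:
{"op": "move_arm", "data": {"xyz": [[0,0,1],[-1,5,1],[-2,11,1],[-3,18,1],[-5,25,1],[-6,32,1],[-7,38,1],[-7,38,1]], "angular": [[0,0,0],[0,0,0],[0,0,0],[0,0,0],[0,0,0],[0,0,0],[0,0,0],[0,0,0]]}}

```text
time: 12.87
eef_pos: [0.5451, 0.2321, 0.0406]
eef_rot: [-179.8, -0.0, -79.0]
contact_force: [0.3, -1.3, 5.6]
finger_gap: 0.0482
```

Call:
{"op": "move_arm", "data": {"xyz": [[-0.4,2,0],[-0.8,4,0],[-1.1,6,0],[-1.5,8,0],[-1.9,10,0],[-2.2,11.5,0],[-2.2,11.5,0]], "angular": [[0,0,0],[0,0,0],[0,0,0],[0,0,0],[0,0,0],[0,0,0],[0,0,0]]}}

```text
time: 13.45
eef_pos: [0.5434, 0.2391, 0.0406]
eef_rot: [-179.9, -0.3, -79.2]
contact_force: [4.9, -15.3, 7.8]
finger_gap: 0.0482
```

Pushing into the stop gives 15 N at the expected place. I release, rise and look.

Call:
{"op": "move_arm", "data": {"xyz": [[0,0,0],[0,0,0],[0,0,0],[0,0,20],[0,0,55],[0,0,90],[2,-20,110],[5,-45,110],[5,-60,110],[5,-60,110],[5,-60,110]], "angular": [[0,0,0],[0,0,0],[0,0,0],[0,0,0],[0,0,0],[0,0,0],[0,0,0],[0,0,0],[0,0,0],[0,0,0],[0,0,0]], "hand": -1}}

```text
time: 14.37
eef_pos: [0.5459, 0.1823, 0.1477]
eef_rot: [179.9, -0.0, -79.2]
contact_force: [-0.4, 1.4, -0.0]
finger_gap: 0.0852
```

Run:
```python
from h import *
print(get_obs()['eef_pos'])
c=snap('wrist','w5.png'); P=cloud(c); Z=P[...,2]
c2=snap('scene','s5.png'); t=snap('top','t5.png')
im=cv2.imread('pics/s5.png'); cv2.imwrite('pics/s5c.png',cv2.resize(im[130:260,130:310],None,fx=4,fy=4,interpolation=cv2.INTER_CUBIC))
a=np.radians(100.8); O=np.array([.5407,.2472])
R=np.array([[np.cos(a),np.sin(a)],[-np.sin(a),np.cos(a)]])
for n,c in (('w',c),('t',t)):
    P=cloud(c);Z=P[...,2]; D=(P[...,:2]-O)@R.T*1000
    m=(Z>0.055)&(Z<0.07)&(abs(D[...,0])<130)&(abs(D[...,1])<40)
    q=D[m]; print(n,np.percentile(q,[0.5,50,99.5],axis=0), m.sum(), np.median(Z[m]))
    m=(Z>0.07)&(Z<0.086)&(D[...,0]<-70)&(D[...,0]>-180)&(abs(D[...,1])<140)&(D[...,1]>60)
    print('handle',(P[m].mean(0)*1000).round(1),m.sum())
```

```text
[0.54591279 0.18228298 0.14769016]
w [[-53.88556575 -25.98085095]
 [-14.99788839  -1.27968802]
 [ 33.82070939  23.23582319]] 4339 0.06417374157609798
handle [479.8 107.8  78.8] 396
t [[-16.24432086   9.85359196]
 [ 10.46819571  19.50377045]
 [ 57.29541142  39.93368118]] 54 0.0638116833904464
handle [477.6 105.5  79. ] 21
```

View pics/s5c.png

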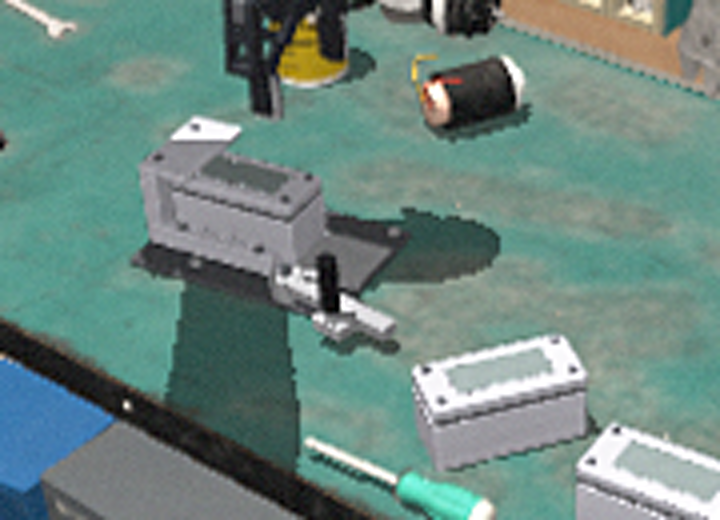

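View pics/w5.png

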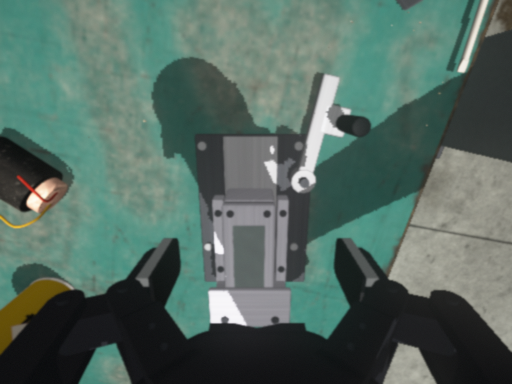

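The housing is home under the bridge: its rear is at dock x of about -54, and it is seated in the wrist view at (250,250). The handle top is at (350,125) there. Next I pinch the lever handle.

Call:
{"op": "move_arm", "data": {"xyz": [[-23,-25,0],[-46,-50,0],[-68,-75.5,-10],[-68,-75.5,-45],[-68,-75.5,-80],[-68,-75.5,-104],[-68,-75.5,-104]], "angular": [[0,0,0],[0,0,0],[0,0,0],[0,0,0],[0,0,0],[0,0,0],[0,0,0]]}}

```text
time: 15.1
eef_pos: [0.4749, 0.106, 0.0398]
eef_rot: [179.4, -0.2, -79.2]
contact_force: [-0.4, -0.5, -0.4]
finger_gap: 0.0853
```

Call:
{"op": "move_arm", "data": {"xyz": [[0,0,0],[0,0,0],[0,0,0],[0,0,0],[0,0,0],[0,0,0],[0,0,0],[0,0,0],[0,0,0]], "angular": [[0,0,0],[0,0,0],[0,0,0],[0,0,0],[0,0,0],[0,0,0],[0,0,0],[0,0,0],[0,0,0]], "hand": 1, "newtons": 30}}

```text
time: 15.85
eef_pos: [0.4787, 0.1074, 0.0452]
eef_rot: [-179.9, 0.0, -79.1]
contact_force: [-2.0, -0.2, 5.9]
finger_gap: 0.0153
```

Run:
```python
from h import *
o=get_obs(); print(o['eef_pos'],o['contact_force'],o['finger_gap'])
snap('wrist','w6.png')
p=np.array([540.7,247.2]); a=np.radians(100.7)
xd=np.array([np.cos(a),np.sin(a)]); yd=np.array([-xd[1],xd[0]])
pv=p-66*xd+55*yd; print('pivot',pv)
h=o['eef_pos'][:2]*1000; print('r',np.linalg.norm(h-pv),np.degrees(np.arctan2(*(h-pv)[::-1])))
a0=np.arctan2(*(h-pv)[::-1]); aF=a-np.pi/2-np.radians(17.1); r=68
print('turn',np.degrees((aF-a0)%(2*np.pi)))
for d in list(range(0,105,6)):
    print(d,(pv+r*np.array([np.cos(a0+np.radians(d)),np.sin(a0+np.radians(d))])-pv-r*np.array([np.cos(a0),np.sin(a0)])).round(1))
```

```text
[0.47871309 0.10738979 0.04524555] [-1.96238117 -0.23428171  5.93865188] 0.015303520796639266
pivot [498.91029281 172.13589158]
r 67.82319069330565 -107.32503261709186
turn 100.92503261709187
0 [-0.  0.]
6 [ 6.9 -1.8]
12 [13.9 -2.8]
18 [21.1 -3.1]
24 [28.2 -2.6]
30 [35.2 -1.4]
36 [42.   0.5]
42 [48.6  3.1]
48 [54.9  6.4]
54 [60.9 10.4]
60 [66.3 14.9]
66 [71.3 20. ]
72 [75.7 25.6]
78 [79.5 31.6]
84 [82.7 38. ]
90 [85.2 44.7]
96 [86.9 51.6]
102 [88.  58.6]
```

View pics/w6.png

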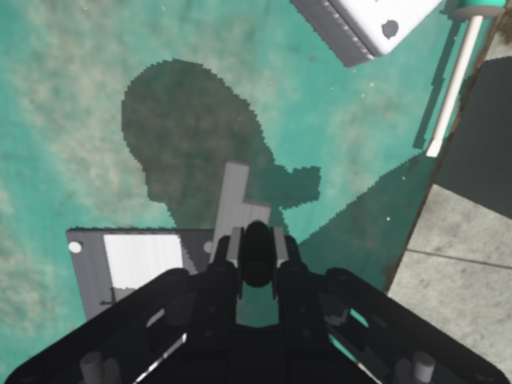

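The handle sits between the pads (258,250), opening 15 mm, and the radius to the pivot checks out at 67.8 mm. I swing it.

Call:
{"op": "move_arm", "data": {"xyz": [[6.9,-1.8,0],[13.9,-2.8,0],[21.1,-3.1,0],[28.2,-2.6,0],[35.2,-1.4,0],[42,0.5,0],[48.6,3.1,0],[54.9,6.4,0],[60.9,10.4,0],[66.3,14.9,0],[71.3,20,0],[75.7,25.6,0]], "angular": [[0,0,0],[0,0,0],[0,0,0],[0,0,0],[0,0,0],[0,0,0],[0,0,0],[0,0,0],[0,0,0],[0,0,0],[0,0,0],[0,0,0]]}}

```text
time: 16.9
eef_pos: [0.5529, 0.1314, 0.0446]
eef_rot: [179.8, -0.1, -79.1]
contact_force: [-1.4, -7.0, 5.7]
finger_gap: 0.0151
```

Call:
{"op": "move_arm", "data": {"xyz": [[3.8,6,0],[7,12.4,0],[9.5,19.1,0],[11.2,26,0],[12.2,31,0],[12.4,34,0],[12.5,36,0],[12.5,36,0]], "angular": [[0,0,0],[0,0,0],[0,0,0],[0,0,0],[0,0,0],[0,0,0],[0,0,0],[0,0,0]]}}

```text
time: 17.57
eef_pos: [0.5659, 0.1685, 0.0445]
eef_rot: [179.9, -0.0, -79.1]
contact_force: [-2.6, -2.7, 4.3]
finger_gap: 0.015
```

Call:
{"op": "move_arm", "data": {"xyz": [[0,2,0],[0,4,0],[0,4,0],[0,4,0]], "angular": [[0,0,0],[0,0,0],[0,0,0],[0,0,0]]}}

```text
time: 17.9
eef_pos: [0.5658, 0.1694, 0.0445]
eef_rot: [179.8, -0.2, -79.2]
contact_force: [-0.2, -12.0, 6.6]
finger_gap: 0.0152
```

Run:
```python
from h import *
o=get_obs(); print(o['eef_pos'],o['contact_force'],o['finger_gap'])
snap('wrist','w7.png')
```

```text
[0.56577791 0.16937899 0.0444795 ] [ -0.21026024 -12.01360388   6.64880683] 0.01516875771789917
```

View pics/w7.png

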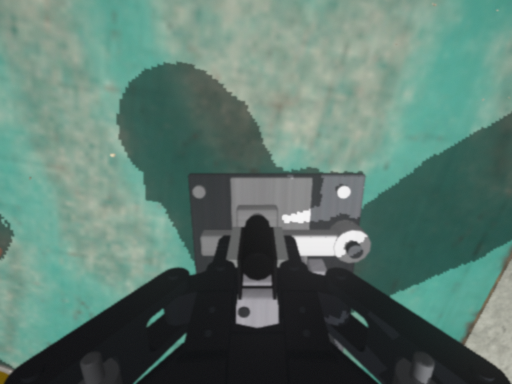

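The lever is against its hard stop (12 N, no further travel), with the bar across the channel at (275,243). I release, rise clear and check.

Call:
{"op": "move_arm", "data": {"xyz": [[0,-4,0],[0,-4,0],[0,-4,0],[0,-4,0],[0,-4,20],[0,-4,55],[0,-4,90],[0,-20,120],[0,-50,140],[0,-50,140],[0,-50,140]], "angular": [[0,0,0],[0,0,0],[0,0,0],[0,0,0],[0,0,0],[0,0,0],[0,0,0],[0,0,0],[0,0,0],[0,0,0],[0,0,0]], "hand": -1}}

```text
time: 18.87
eef_pos: [0.5671, 0.1229, 0.1858]
eef_rot: [-179.8, 0.1, -79.2]
contact_force: [-0.1, 0.3, -0.9]
finger_gap: 0.0855
```

Run:
```python
from h import *
print(get_obs()['eef_pos'],get_obs()['contact_force'])
c=snap('wrist','w8.png'); P=cloud(c); Z=P[...,2]; s=snap('scene','s8.png')
O=np.array([540.7,247.2]); a=np.radians(100.7)
R=np.array([[np.cos(a),np.sin(a)],[-np.sin(a),np.cos(a)]]); D=(P[...,:2]*1000-O)@R.T
m=(Z>.068)&(Z<.086)&(D[...,0]<-65)&(D[...,0]>-130)&(abs(D[...,1])<60); print('handle dock',D[m].mean(0),m.sum())
m=(Z>.019)&(Z<.03)&(D[...,0]<-50)&(D[...,0]>-100)&(D[...,1]>-60)&(D[...,1]<35)
q=D[m].astype(np.float32); print('bar',cv2.minAreaRect(q),cv2.fitLine(q,cv2.DIST_HUBER,0,.01,.01).ravel())
m=(Z>.055)&(Z<.07)&(abs(D[...,1])<35)&(D[...,0]>-80)&(D[...,0]<30); print('housing',np.percentile(D[m],[.5,99.5],axis=0))
im=cv2.imread('pics/s8.png'); cv2.imwrite('pics/s8c.png',cv2.resize(im[140:310,150:420],None,fx=2.9,fy=2.9,interpolation=cv2.INTER_CUBIC))
```

```text
[0.56707714 0.12287917 0.18576469] [-0.12938298  0.32874505 -0.91408896]
handle dock [-87.70219384 -10.59290804] 220
bar ((-71.92474365234375, -7.337345123291016), (84.61541748046875, 42.06606674194336), 89.9603271484375) [ 3.0356824e-02  9.9953914e-01 -6.8853699e+01 -6.3631206e+00]
housing [[-54.07078369 -26.11000176]
 [ 29.35022842  23.24692354]]
```

View pics/w8.png

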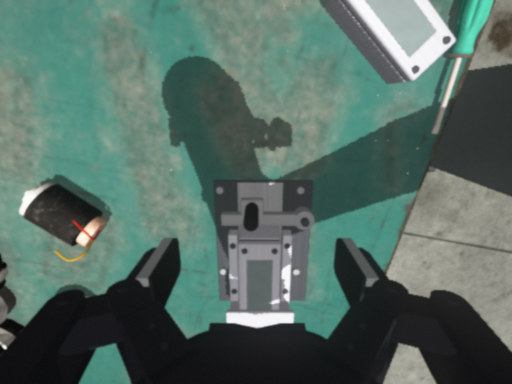

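View pics/s8c.png

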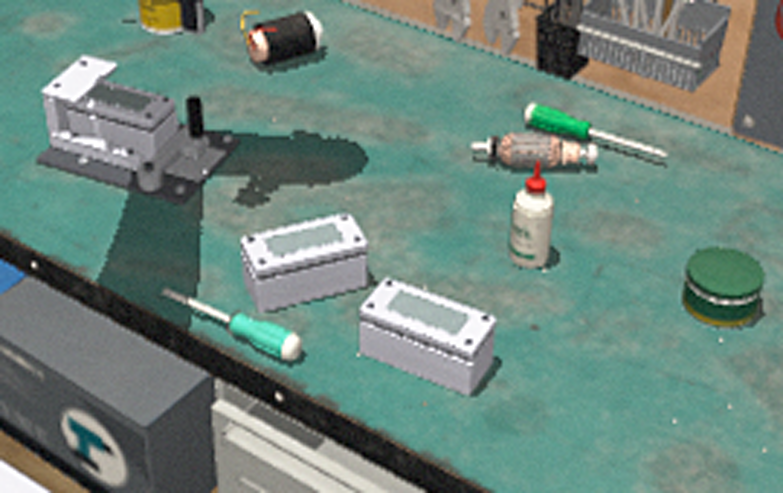

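The other two housings (305,260) and (428,335), the bottle, tin and screwdriver are as before. The handle reads about 1 degree short of the end stop. That is near the camera error, but releasing may have drawn it back, so I give the handle a gentle push from behind with shut fingers.

Call:
{"op": "move_arm", "data": {"xyz": [[5,0,0],[5,0,0],[5,0,0],[5,0,-20],[5,0,-50],[5,4,-85],[5,4,-115],[5,4,-134],[5,4,-134]], "angular": [[0,0,0],[0,0,0],[0,0,0],[0,0,0],[0,0,0],[0,0,0],[0,0,0],[0,0,0],[0,0,0]], "hand": 1}}

```text
time: 19.72
eef_pos: [0.5681, 0.1257, 0.045]
eef_rot: [179.4, -0.1, -79.2]
contact_force: [0.0, -0.8, 0.1]
finger_gap: -0.0001
```

Call:
{"op": "move_arm", "data": {"xyz": [[-1,5,0],[-2,9,0],[-2.5,13,0],[-3,16,0],[-3.5,18,0],[-4,20,0],[-4,20,0]], "angular": [[0,0,0],[0,0,0],[0,0,0],[0,0,0],[0,0,0],[0,0,0],[0,0,0]]}}

```text
time: 20.3
eef_pos: [0.5687, 0.1459, 0.0518]
eef_rot: [-179.9, -0.1, -79.1]
contact_force: [2.8, -5.8, 2.4]
finger_gap: 0.0001
```

Call:
{"op": "move_arm", "data": {"xyz": [[-0.3,1.5,0],[-0.6,3,0],[-0.6,3,0],[-0.6,3,0]], "angular": [[0,0,0],[0,0,0],[0,0,0],[0,0,0]]}}

```text
time: 20.63
eef_pos: [0.5685, 0.1461, 0.0518]
eef_rot: [-179.9, -0.3, -79.2]
contact_force: [7.2, -15.3, 2.1]
finger_gap: -0.0002
```

At the end stop: 15 N with 0.2 mm of movement. I back straight off and rise.

Call:
{"op": "move_arm", "data": {"xyz": [[2,-10,0],[4,-22,0],[4,-25,30],[4,-25,65],[4,-25,100],[4,-30,140],[4,-30,160],[4,-30,160]], "angular": [[0,0,0],[0,0,0],[0,0,0],[0,0,0],[0,0,0],[0,0,0],[0,0,0],[0,0,0]]}}

```text
time: 21.3
eef_pos: [0.5737, 0.1205, 0.217]
eef_rot: [-179.3, 0.1, -79.1]
contact_force: [0.7, -0.2, 0.3]
finger_gap: -0.0002
```

Run:
```python
from h import *
print(get_obs()['eef_pos'],get_obs()['contact_force'])
c=snap('wrist','w9.png'); P=cloud(c); Z=P[...,2]; s=snap('scene','s9.png')
O=np.array([540.7,247.2]); a=np.radians(100.7)
R=np.array([[np.cos(a),np.sin(a)],[-np.sin(a),np.cos(a)]]); D=(P[...,:2]*1000-O)@R.T
m=(Z>.068)&(Z<.086)&(D[...,0]<-65)&(D[...,0]>-130)&(abs(D[...,1])<60); print('handle dock',D[m].mean(0),m.sum())
m=(Z>.055)&(Z<.07)&(abs(D[...,1])<35)&(D[...,0]>-80)&(D[...,0]<30); print('housing',np.percentile(D[m],[.5,99.5],axis=0))
im=cv2.imread('pics/s9.png'); cv2.imwrite('pics/s9c.png',cv2.resize(im[140:310,150:420],None,fx=2.9,fy=2.9,interpolation=cv2.INTER_CUBIC))
```

```text
[0.57371334 0.12049361 0.21703616] [ 0.68314055 -0.17623647  0.28038647]
handle dock [-87.53225497 -10.71162645] 176
housing [[-54.40289578   4.3204672 ]
 [-32.96766224  23.4560949 ]]
```

View pics/s9c.png

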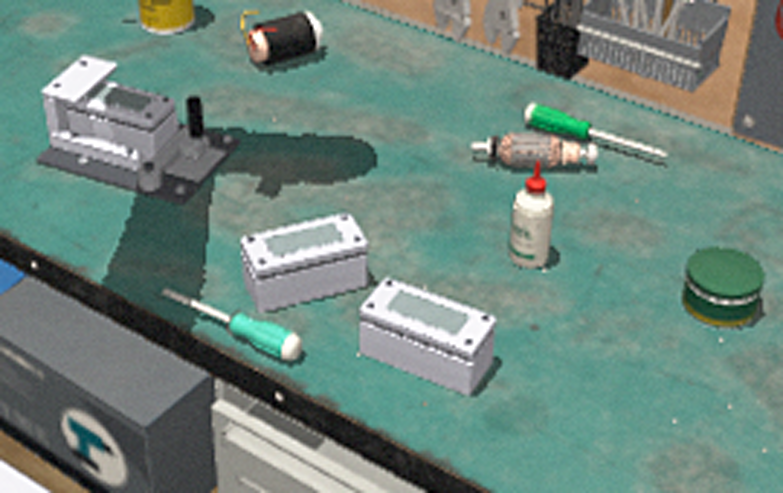

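The lever did not move under the push, so it was already at its end stop. The housing is home, and everything else stands as it did at the start.

```bash
python3 -c "
from bench import *
print(sign_off())"
```

```text
the job is handed in; nothing more can be done
None
```

The heavy housing is docked against the stop with the lock lever across behind it, and I handed the job in at about 21 s of the 67 s allowed. No verdict was reported.

- **Finding the core:** I lifted each housing about 20 mm and read 1.4 N, 1.7 N and 5.3 N. The third, farthest to the robot's right, is the one with the steel core. I set the two light ones back where they stood.
- **Docking:** I slid the heavy housing in until it met the stop at about 15 N. Afterwards the camera put its rear end at about -54 mm in the dock's frame. The nominal value is -55 mm.
- **Locking:** I swung the lever until it stopped against 12 N. The cameras then put the handle about 1 degree short of its nominal end. I pushed it again from behind with shut fingers: 15 N moved it only 0.2 mm and the reading stayed the same. I take the 1 degree as camera or dock-pose error, with the lever at its end stop.
- **Everything else:** In the last picture both light housings stand upright, and the bottle, tin and screwdriver look unmoved. I did not re-measure their positions. The gripper was clear of everything at hand-in.

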